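Sort washed roll-on fittings on the tilting drain board

TASK

Sort the washed roll-on fittings: raise the handle side of the drain board so that all three steel balls roll off into the blue bin while both black caps stay on it, then lower it gently to rest level again. After that pick the caps off the board under the magnifier and put both flat in the steel tray, open side down as they lie now. Keep the gripper off the clean balls, do not bump the magnifier, and leave everything else standing where it is.

Things in the scene. Friction and masses are not known exactly. Their poses are not given: they have to be found in the camera images.
- tilt_stand: fixed grey stand of the tilting drain board, 198 mm wide. Origin on the table under the board; x axis points down the slope (from the handle to the blue bin), y along the hinge, z up. The board is 150 mm (slope) x 172 mm, with a wall 6 mm high on three sides, open at the low edge over the bin; its ribs run across the slope, round, 2 mm high, 10 mm apart.
- tilt_board (a joint): angle (rad) of the white ribbed board: 0 = level on two rubber stops; grows as the handle edge is raised (turning about the stand's +y axis), up to 1.0; falls back under its own weight (about 0.45 kg) if let go. Each ball sits in a groove between ribs and lets go only at about 0.34 to 0.39; the caps lie flat and begin to slide at 0.45 to 0.65, differing each day.
- board_hinge (a point): point on the hinge axis at mid-width, 80 mm above the table, 187 mm from the handle bar; fixed, does not turn with the board.
- board_handle (a point): middle of the handle: a round steel bar 10 mm in diameter and 80 mm long, parallel to the hinge, 47 mm out from the board's high edge, so 40 mm are free behind it; 80 mm above the table when the board is level. The point and its axes turn with the board. The bar is round, so it turns between the fingers.
- board_top (a point): point on top of the ribs at mid-width, 24 mm inside the high edge, 82 mm above the table when level; the caps start in the row (parallel to the hinge) through this point, about 60 mm apart or more, the balls here or farther down the slope; turns with the board.
- magnifier: fixed white bench magnifier, glass head 145 x 200 mm held level over the board, underside 285 mm above the table, 24 mm thick; foot and column stand beyond the bin. Origin on the table, axes about those of tilt_stand. An upright tool does not fit between board and head: lean it 25 to 45 degrees, wrist away from the lamp on the handle side.
- lamp_edge (a point): middle of the lower edge of the magnifier head on the handle side, 285 mm above the table; the head extends from here down the slope, 100 mm to either side.
- ball_bin: fixed blue open bin, 110 mm (x) x 172 mm (y) x 60 mm high, walls 4 mm, under the board's low edge; origin under its centre.
- tray: fixed steel tray with a low rim, 136 mm (x) x 246 mm (y) x 16 mm, floor 2 mm thick; origin under its centre.
- ball_0_center (a point): centre of a polished steel roller ball, diameter 26 mm, about 60 g.
- ball_1_center (a point): centre of a polished steel roller ball, diameter 26 mm, about 60 g.
- ball_2_center (a point): centre of a polished steel roller ball, diameter 26 mm, about 60 g.
- cap_0: ribbed black bottle cap, diameter 34 mm (32 mm at the grip), 18 mm tall, lying open side down; origin under its centre, z up through its closed top; about 12 g.
- cap_1: ribbed black bottle cap, diameter 34 mm (32 mm at the grip), 18 mm tall, lying open side down; origin under its centre, z up through its closed top; about 12 g.
- bottle_49: brown glass bottle with black cap, diameter 36 mm, 79 mm tall, between the board and the robot; origin under its centre; a bystander, loose
- vial_2: brown tablet vial with white cap and red-banded label, diameter 43 mm, 78 mm tall, beside that bottle; origin under its centre; a bystander, loose
Not all that is in view belongs to the job. Leave any green or purple look-alike of the cap_0 alone.

How it is judged (in metres and radians):
On the way, in this order (a step that is already met when the one before it is completed fails the run):
1. all three balls have rolled into the blue bin, both caps still on the board (x of ball_0_center in the frame of ball_bin between -0.055 and 0.055 m and y of ball_0_center in the frame of ball_bin between -0.086 and 0.086 m and z of each of ball_0_center, ball_1_center, ball_2_center in the frame of ball_bin below 0.05 m and x of ball_1_center in the frame of ball_bin between -0.055 and 0.055 m and y of ball_1_center in the frame of ball_bin between -0.086 and 0.086 m and x of ball_2_center in the frame of ball_bin between -0.055 and 0.055 m and y of ball_2_center in the frame of ball_bin between -0.086 and 0.086 m and x of each of cap_0, cap_1 in the frame of tilt_stand below 0.08 m and height (world z) of each of cap_0, cap_1 above 0.07 m), for 0.2 s.
2. the board is back down on its stops, both caps still on it (value of joint tilt_board below 0.04 rad and x of each of cap_0, cap_1 in the frame of tilt_stand below 0.08 m and height (world z) of each of cap_0, cap_1 above 0.07 m), for 0.2 s.
At the end, for the whole second after the job is handed in: All three balls lie in the blue bin; the board is level on its stops (within 0.04 rad); both caps lie on the floor of the steel tray, at rest, closed top up and flat within 0.15 rad (x of ball_0_center in the frame of ball_bin between -0.055 and 0.055 m and y of ball_0_center in the frame of ball_bin between -0.086 and 0.086 m and z of each of ball_0_center, ball_1_center, ball_2_center in the frame of ball_bin below 0.05 m and x of ball_1_center in the frame of ball_bin between -0.055 and 0.055 m and y of ball_1_center in the frame of ball_bin between -0.086 and 0.086 m and x of ball_2_center in the frame of ball_bin between -0.055 and 0.055 m and y of ball_2_center in the frame of ball_bin between -0.086 and 0.086 m and x of cap_0 in the frame of tray between -0.066 and 0.066 m and y of cap_0 in the frame of tray between -0.121 and 0.121 m and z of each of cap_0, cap_1 in the frame of tray below 0.012 m and angle between each of cap_0, cap_1's own z axis and vertical below 0.15 rad and linear speed of each of cap_0, cap_1 below 0.02 m/s and x of cap_1 in the frame of tray between -0.066 and 0.066 m and y of cap_1 in the frame of tray between -0.121 and 0.121 m and value of joint tilt_board below 0.04 rad); the robot touches nothing.
It fails at once if the gripper touches a ball (contact force between the fingers and ball_0 above 0.5 N or contact force between the fingers and ball_1 above 0.5 N or contact force between the fingers and ball_2 above 0.5 N).
It fails at once if the magnifier is bumped (over 5 N) (contact force between any of the arm, the fingers and magnifier above 5 N).
It fails at once if the board falls back faster than 2.5 rad/s (velocity of joint tilt_board below -2.5 rad/s).
It fails at once if a cap falls off the board into the bin ((x of cap_0 in the frame of ball_bin between -0.055 and 0.055 m and y of cap_0 in the frame of ball_bin between -0.086 and 0.086 m and z of cap_0 in the frame of ball_bin below 0.05 m) or (x of cap_1 in the frame of ball_bin between -0.055 and 0.055 m and y of cap_1 in the frame of ball_bin between -0.086 and 0.086 m and z of cap_1 in the frame of ball_bin below 0.05 m)).
It fails at once if a bystander is moved by more than 30 mm (distance of any of bottle_49, vial_2 from where it was at the start of the episode above 0.03 m).
It also fails if it takes over 72 s, if anything falls off the work surface, if the arm or the gripper's body presses on something with over 40 N, if the wrist force passes 120 N, or if a joint passes its speed limit or range.

ROBOT

A 6-joint arm with a two-finger parallel gripper is mounted at the origin on the work surface; the furniture and walls round the work are solid. World frame = base frame: x ahead of the robot, y to its left, z up, the work surface at z = 0. Lengths are in mm, angles in rad, forces in N, time in s.
With the tool pointing down it reaches from about 350 to 975 mm from the base axis. Payload 7.1 kg.
Tool frame: the origin (TCP) lies midway between the tips of the shut fingers; the grasp point (between the pads) lies 19 mm behind it (ctrl.grip_depth is the distance from the TCP to the grasp point, in mm); z points along the fingers, y is the line along which they close (so a half turn about z gives the same grasp; the last joint's range is limited). The gripper opens to 88 mm and grips with 3 to 60 N. Pads are 20 mm wide; open, the fingers measure 115 mm over their backs; the gripper's body (75 mm by 178 mm) begins 61 mm behind the grasp point.
Start: joints at [-1.355, 0.423, 1.63, -0, 1.089, -0.019], TCP at [145.425, -607.829, 222.675] pointing down, gripper open.
Joint ranges: [-3, 3], [-0.9, 2.11], [0.09, 2.58], [-1.31, 4.45], [0.11, 2.69], [-2.54, 2.54]. Speed limits (rad/s): [2.39, 2.39, 3.01, 3.14, 3.14, 3.14].

INTERFACE

Orientations are given as a rotation vector (axis times angle).
In Python, from workcell import get_obs, vision, ctrl gives the robot as it stands.
- The arm moves only by the tool step_arm, never from a script. Its argument "plan" is a list of rows, each a list of 7 numbers: the opening, from -1 (shut) to 1 (fully open), then the shift along the tool's x, y, z as a fraction of full scale, then the turn, a rotation vector about the tool's x, y, z as a fraction of full scale. In form: [[fingers, dx, dy, dz, wx, wy, wz], ...]. A call has 1 to 20 rows; each row shifts and turns the commanded pose from where the row before left it, along the tool's axes as they then stand; what a row does not reach is not made up. Full scale, the value 1, is 50 mm for a shift and 0.12 rad for a turn. A row lasts 1/8 s, in which the tool goes at most 62.5 mm and 10.7 degrees, less where a joint would pass 70% of its speed; a pose out of reach is approached as far as the arm can. A call with a number of a shift or a turn outside -1 to 1 is refused whole. A call with a gripper value outside its range is refused whole. The fingers move at their own pace and stop on an object; the grip force is fixed at half the most. Time passes only in rows, so rows that do not move let the fingers close. It gives the time, the measured TCP pose, the force, the opening and the grip force at its end, in the units of the state.
- get_obs(): the state, without advancing time (a new reading comes with each control period).
- vision.get_image(name): name is "scene" or "top"; returns a dict with "pixels" (400x640x3 uint8, red, green, blue), "depth" (400x640 float32, mm along the optical axis (not along the pixel's ray), 0 where there is no reading), "fx", "fy", "cx", "cy" (pixels), "T" (4x4, takes a point from camera to world coordinates). Camera axes: x right, y down, z forward; pixel columns grow to the right and rows downward; lengths in mm; the calibration is good to about 2 mm. A picture is of the moment at which its call begins.
- ctrl.close_job(): hands the job in; it is judged then, once.
The state is a dict: "t": time; "qpos": joint angles; "qvel": joint speeds; "joint_torque": joint torques, N m; "ee_pos": TCP position; "orientation": TCP orientation; "ft_force": force on the tool from outside, world axes, zero at the start; "moment": the same for the moment, N m; "width": finger opening in mm; "grasp_force": force on a finger pad.
Only numpy, scipy, OpenCV 4.12 (cv2) and the standard library are available. Lean on these libraries where they do the work, as an engineer would, in place of code of your own. Each camera call takes 0.05 s, during which the arm holds its last target. There are 200 camera calls.

## Working session

There is one attempt and no reset: what is moved stays moved. The work goes in short steps, Python scripts to look and compute and a tool call to move; the robot and the scene stay as the last step left them, time stands still between calls to the robot, and variables do not carry over. Pictures are saved under pics/ and viewed, at most 10 in all, crops included, and the job is handed in when it is done.

Besides the shell and the picture viewer there is one more tool, called after "Emit:" in YAML: its name, and indented under it one key for each argument. step_arm: Moves the arm, as the interface text tells. Its arguments: {"type":"object","properties":{"plan":{"type":"array","items":{"type":"array","items":{"type":"number","minimum":-1,"maximum":1}}}},"required":["plan"]}

```bash
mkdir -p pics; cat > h.py <<'E'
import numpy as np, cv2
from workcell import get_obs, vision, ctrl
def grab(n):
    d=vision.get_image(n); d['bgr']=cv2.cvtColor(d['pixels'],cv2.COLOR_RGB2BGR); return d
def ray(d,u,v):
    T=np.array(d['T']); r=T[:3,:3]@np.array([(u-d['cx'])/d['fx'],(v-d['cy'])/d['fy'],1]); return T[:3,3],r
def onz(d,u,v,z):
    o,r=ray(d,u,v); return o+r*(z-o[2])/r[2]
def dep(d,u,v):
    o,r=ray(d,u,v); z=d['depth'][int(round(v)),int(round(u))]; return o+r*z
def two(d1,p1,d2,p2):
    o1,r1=ray(d1,*p1);o2,r2=ray(d2,*p2)
    s=np.linalg.lstsq(np.c_[r1,-r2],o2-o1,rcond=None)[0]
    a=o1+r1*s[0];b=o2+r2*s[1]; return (a+b)/2,np.linalg.norm(a-b)
E
python3 - <<'E'
from h import *
import pickle
o=get_obs(); print({k:np.round(v,3) for k,v in o.items()})
D={}
for n in('scene','top'):
    d=grab(n); D[n]=d; cv2.imwrite(f'pics/{n}0.png',d['bgr']); print(n,np.round(d['T'],3).tolist(),d['fx'],d['cx'],d['cy'])
pickle.dump(D,open('d0.pkl','wb'))
E
```

```text
{'t': np.float64(0.0), 'qpos': array([-1.355,  0.424,  1.631,  0.   ,  1.089, -0.019]), 'qvel': array([0.   , 0.002, 0.   , 0.001, 0.001, 0.001]), 'joint_torque': array([-0.0000e+00, -5.4463e+01, -2.7367e+01,  6.4000e-02,  2.3000e-02,
       -0.0000e+00]), 'ee_pos': array([ 145.3  , -607.308,  221.907]), 'orientation': array([-3.118, -0.368,  0.   ]), 'ft_force': array([ 0.67 ,  0.944, -0.382]), 'moment': array([-0.008, -0.037,  0.059]), 'grasp_force': np.float64(0.0), 'width': np.float64(87.814)}
scene [[-0.453, -0.427, 0.783, -321.484], [-0.892, 0.204, -0.404, 531.501], [0.013, -0.881, -0.473, 627.629], [0.0, 0.0, 0.0, 1.0]] 402.81889789231417 318.05728488804266 200.98836412760105
top [[0.264, -0.85, 0.456, -26.745], [-0.964, -0.235, 0.12, 23.354], [0.005, -0.472, -0.882, 977.065], [0.0, 0.0, 0.0, 1.0]] 419.42902069875856 316.43527709611743 198.97699086618945
```

View pics/scene0.png

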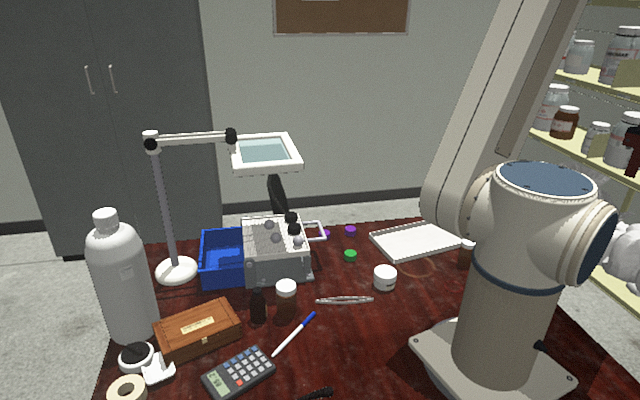

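View pics/top0.png

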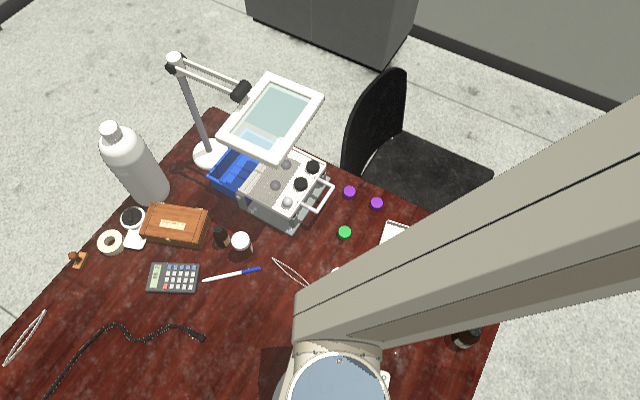

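The scene view shows the board at about (278,240), the blue bin at (225,258), the tray at (415,242) and the handle at (318,230). The top view shows black caps at (313,167) and (300,184), and balls near (286,165), (276,185) and (288,202). The look-alikes are purple at (349,191) and (376,203) and green at (344,232). The bottle cap of bottle_49 at (220,232) and the black lamp joint at (240,92) are also black. I choose the two black caps on the board's high row and check them in a close crop.

```bash
python3 - <<'E'
from h import *
import pickle
D=pickle.load(open('d0.pkl','rb'))
def crop(d,x,y,w,h,s): return cv2.resize(d['bgr'][y:y+h,x:x+w],None,fx=s,fy=s,interpolation=cv2.INTER_CUBIC)
a=crop(D['scene'],190,190,160,115,5); b=crop(D['top'],200,120,150,115,5)
a=cv2.resize(a,(400,288))
cv2.imwrite('pics/c1.png',crop(D['scene'],195,195,140,100,5.5)); cv2.imwrite('pics/c2.png',crop(D['top'],205,135,140,105,5.5))
E
```

```text
(no output)
```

View pics/c1.png

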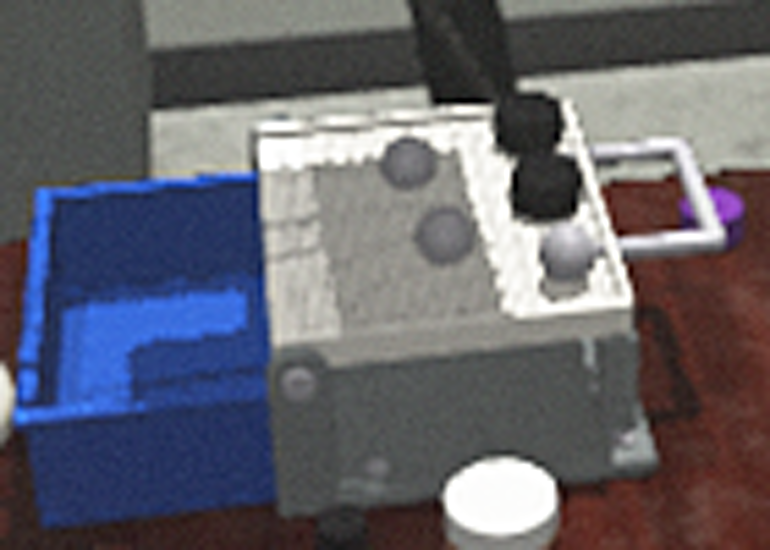

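View pics/c2.png

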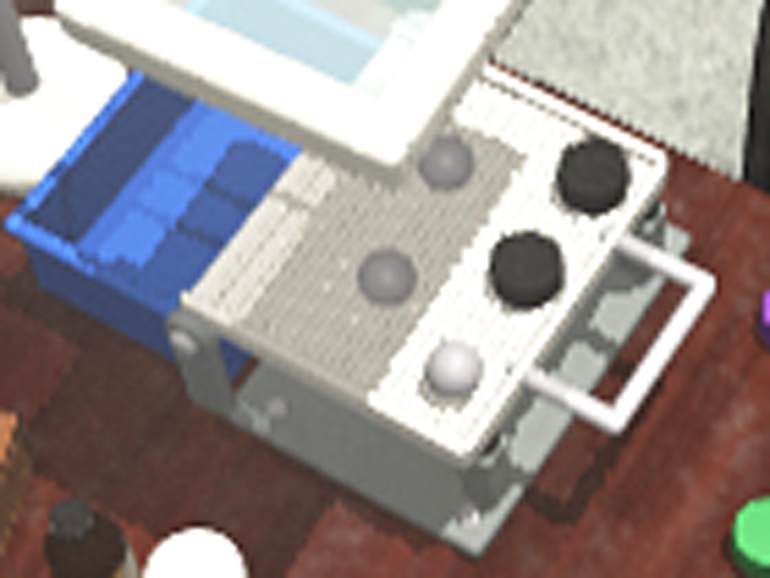

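The crops confirm the two black caps sit in the high row, at top (312,167) and (300,184). One ball is beside them at top (287,202) and two are farther down. Next I triangulate from the two views.

```bash
python3 - <<'E'
from h import *
import pickle
D=pickle.load(open('d0.pkl','rb')); S,T=D['scene'],D['top']
s=lambda x,y:(x/5.5+195-.41,y/5.5+195-.41)
t=lambda x,y:(x/5.5+205-.41,y/5.5+135-.41)
P={'hA':((683,148),(712,285)),'hB':((722,241),(617,422)),'capA':((530,122),(592,176)),'capB':((546,187),(526,270)),
'ball0':((568,251),(454,368)),'ball1':((445,235),(387,277)),'ball2':((407,162),(446,163)),
'cHN':((632,302),(463,455)),'cHF':((572,100),(663,160)),'cLN':((270,345),(184,297)),'binLF':((40,190),(137,73)),'binLN':((18,415),(10,225))}
R={}
for k,(a,b) in P.items():
    p,e=two(S,s(*a),T,t(*b)); R[k]=p; print(k,p.round(1),'gap',round(e,1),'depS',dep(S,*s(*a)).round(0),'depT',dep(T,*t(*b)).round(0))
ux=(R['hA']-R['hB']);print('bar len',np.linalg.norm(ux),'yaw hinge',np.degrees(np.arctan2(ux[1],ux[0])))
v=R['cHF']-R['cHN'];print('board w',np.linalg.norm(v),np.degrees(np.arctan2(v[1],v[0])));v=R['cLN']-R['cHN'];print('board l',np.linalg.norm(v),np.degrees(np.arctan2(v[1],v[0])))
print('capdist',np.linalg.norm(R['capA']-R['capB']))
# lamp lower edge at z=285.. ; tray by color in scene
m=cv2.imread('pics/scene0.png')
hsv=cv2.cvtColor(m,cv2.COLOR_BGR2HSV); mk=((hsv[...,1]<50)&(hsv[...,2]>120)).astype(np.uint8); mk[:215]=0;mk[270:]=0;mk[:,:365]=0;mk[:,465:]=0
c=max(cv2.findContours(mk,0,2)[0],key=cv2.contourArea);ap=cv2.approxPolyDP(c,4,True)[:,0]
for q in ap: print('tray',q,onz(S,*q,16).round(0),dep(S,*q).round(0))
# lamp corners top/scene
for k,(a,b) in {'lampHN?':((302,163),(272,163)),'lampHF?':((291,135),(323,98)),'lampLN':((233,172),(217,137)),'lampLF':((232,140),(265,73))}.items():
    p,e=two(S,a,T,b);print(k,p.round(0),round(e,1),dep(S,*a).round(0),dep(T,*b).round(0))
for k,b in {'purple1':(349,191),'purple2':(376,203),'green':(344,232),'vial':(240,240),'bott':(221,232)}.items(): print(k,dep(T,*b).round(0))
E
```

```text
hA [483.3 113.2  79.5] gap 0.6 depS [475. 117.  85.] depT [481. 113.  84.]
hB [404.1 135.3  80.7] gap 2.9 depS [401. 135.  81.] depT [404. 136.  84.]
capA [516.2 178.2  93. ] gap 0.7 depS [502. 184. 102.] depT [512. 177. 101.]
capB [462.1 193.7  91.4] gap 0.2 depS [448. 200. 101.] depT [457. 192. 101.]
ball0 [404.3 209.   96. ] gap 0.2 depS [396. 213. 102.] depT [400. 207. 106.]
ball1 [440.4 251.1  94.9] gap 0.2 depS [430. 255. 102.] depT [436. 249. 103.]
ball2 [504.8 244.1  94.4] gap 0.2 depS [494. 248. 101.] depT [499. 242. 104.]
cHN [369.8 194.9  86.8] gap 0.2 depS [372. 194.  85.] depT [372. 196.  82.]
cHF [534.7 149.1  89. ] gap 3.1 depS [1897. -463. -771.] depT [536. 150.  89.]
cLN [413.8 338.9  81.6] gap 0.6 depS [519. 312.   4.] depT [410. 336.  88.]
binLF [511.2 398.8 111.8] gap 20.1 depS [608. 392.  61.] depT [535. 411.  60.]
binLN [439.  437.8  61.2] gap 2.2 depS [442. 438.  60.] depT [438. 437.  61.]
bar len 82.16386414161275 yaw hinge -15.542319090403549
board w 171.15232721216583 -15.526370993087118
board l 150.65312908686704 72.9998661400835
capdist 56.34817608517736
tray [464 247] [ 291. -225.   16.] [ 251. -176.   56.]
tray [457 215] [ 428. -331.   16.] [ 69.  82. 309.]
tray [459 237] [ 333. -248.   16.] [ 346. -264.    4.]
tray [425 225] [ 424. -205.   16.] [ 439. -219.    4.]
tray [425 220] [ 447. -223.   16.] [ 447. -224.   15.]
tray [369 232] [464. -37.  16.] [481. -49.   3.]
tray [393 263] [317. -12.  16.] [329. -22.   5.]
tray [461 242] [ 312. -235.   16.] [ 312. -235.   16.]
lampHN? [370. 215. 308.] 4.4 [371. 212. 306.] [374. 217. 304.]
lampHF? [551. 162. 305.] 8.5 [1988. -457. -235.] [556. 165. 305.]
lampLN [409. 346. 296.] 1.2 [408. 346. 297.] [403. 341. 305.]
lampLF [587. 300. 302.] 10.9 [478. 324. 338.] [587. 303. 308.]
purple1 [515.  78.  19.]
purple2 [498.   3.  21.]
green [398.  64.  18.]
vial [288. 288.  77.]
bott [298. 340.  71.]
```

```bash
cat >> h.py <<'E'
from scipy.spatial.transform import Rotation as Ro
yaw=np.radians(-15.53); hx=np.array([np.cos(yaw),np.sin(yaw),0]); dd=np.array([-np.sin(yaw),np.cos(yaw),0]); Z=np.array([0,0,1.])
def ori(L,ydir):
    "tool leaned L deg, wrist to -dd; ydir = closing line, made orthogonal"
    L=np.radians(L); a=np.sin(L)*dd-np.cos(L)*Z; y=ydir-a*(ydir@a); y/=np.linalg.norm(y)
    return Ro.from_matrix(np.c_[np.cross(y,a),y,a])
def plan(p,R,p1,R1,n,f,dec=2):
    "rows from pose to pose in tool axes, rounded, with the rounding carried on"
    rel=(R.inv()*R1).as_rotvec(); R0=R; p0=np.array(p,float); p=p0.copy(); out=[]
    for i in range(1,n+1):
        s=i/n; Rt=R0*Ro.from_rotvec(rel*s); pt=p0+(np.array(p1)-p0)*s
        sh=np.round(R.inv().apply(pt-p)/50,dec); w=np.round((R.inv()*Rt).as_rotvec()/.12,dec)
        assert abs(sh).max()<=1 and abs(w).max()<=1,(sh,w)
        out.append([f]+(sh+0.).tolist()+(w+0.).tolist()); p=p+R.apply(sh*50); R=R*Ro.from_rotvec(w*.12)
    print(str(out).replace(' ','')); return p,R
def now():
    o=get_obs(); return o['ee_pos'],Ro.from_rotvec(o['orientation'])
E
python3 - <<'E'
from h import *
def wr(R,q1,b):
    M=(Ro.from_euler('z',q1)*Ro.from_euler('y',b)).inv()*R*Ro.from_euler('z',-90,degrees=True)
    return M.as_euler('ZYZ').round(2)
o=get_obs();q=o['qpos'];p,R=now();print('chk',wr(R,q[0],q[1]+q[2]))
for nm,y in(('bar y=-d',-dd),('bar y=+d',dd),('cap y=+h',hx),('cap y=-h',-hx)):
  for L in (30,45):
    print(nm,L,[wr(ori(L,y),q1,b).tolist() for q1 in(0,.2) for b in(1.8,2.2)])
E
```

```text
chk [ 0.    1.09 -0.02]
bar y=-d 30 [[0.53, 1.24, 1.69], [0.66, 0.9, 1.43], [0.51, 1.14, 1.87], [0.67, 0.8, 1.6]]
bar y=-d 45 [[0.81, 1.22, 1.6], [0.98, 0.97, 1.25], [0.8, 1.08, 1.74], [1.02, 0.83, 1.36]]
bar y=+d 30 [[0.53, 1.24, -1.45], [0.66, 0.9, -1.71], [0.51, 1.14, -1.27], [0.67, 0.8, -1.54]]
bar y=+d 45 [[0.81, 1.22, -1.55], [0.98, 0.97, -1.9], [0.8, 1.08, -1.4], [1.02, 0.83, -1.78]]
cap y=+h 30 [[0.53, 1.24, 0.12], [0.66, 0.9, -0.14], [0.51, 1.14, 0.3], [0.67, 0.8, 0.03]]
cap y=+h 45 [[0.81, 1.22, 0.03], [0.98, 0.97, -0.33], [0.8, 1.08, 0.17], [1.02, 0.83, -0.21]]
cap y=-h 30 [[0.53, 1.24, -3.02], [0.66, 0.9, 3.01], [0.51, 1.14, -2.84], [0.67, 0.8, -3.11]]
cap y=-h 45 [[0.81, 1.22, -3.12], [0.98, 0.97, 2.82], [0.8, 1.08, -2.97], [1.02, 0.83, 2.93]]
```

```bash
python3 - <<'E'
from h import *
p,R=now(); R1=ori(45,-dd); a=R1.as_matrix()[:,2]
g=np.array([443.7,124.3,80]); tcp=g+19*a; print(tcp, tcp-100*a)
p,R=plan(p,R,tcp-100*a,R1,19,-0.18)
E
```

```text
[447.29713352 137.24452125  66.56497116] [428.36485184  69.11546203 137.27564928]
[[-0.18,0.46,-0.62,0.09,0.34,0.09,0.21],[-0.18,0.43,-0.63,0.12,0.33,0.08,0.21],[-0.18,0.42,-0.64,0.15,0.34,0.09,0.21],[-0.18,0.41,-0.64,0.18,0.34,0.09,0.21],[-0.18,0.38,-0.64,0.21,0.33,0.09,0.21],[-0.18,0.37,-0.64,0.24,0.34,0.08,0.21],[-0.18,0.35,-0.64,0.27,0.33,0.09,0.21],[-0.18,0.33,-0.64,0.3,0.34,0.09,0.21],[-0.18,0.31,-0.63,0.33,0.34,0.09,0.21],[-0.18,0.29,-0.63,0.35,0.33,0.08,0.21],[-0.18,0.27,-0.62,0.39,0.34,0.09,0.21],[-0.18,0.25,-0.61,0.41,0.34,0.09,0.21],[-0.18,0.23,-0.59,0.44,0.33,0.08,0.21],[-0.18,0.21,-0.59,0.46,0.34,0.09,0.21],[-0.18,0.19,-0.57,0.49,0.33,0.09,0.21],[-0.18,0.17,-0.56,0.52,0.34,0.09,0.21],[-0.18,0.16,-0.53,0.54,0.34,0.08,0.21],[-0.18,0.13,-0.52,0.56,0.33,0.09,0.21],[-0.18,0.12,-0.5,0.58,0.34,0.09,0.21]]
```

Emit:
step_arm:
  plan:
    - [-0.18,0.46,-0.62,0.09,0.34,0.09,0.21]
    - [-0.18,0.43,-0.63,0.12,0.33,0.08,0.21]
    - [-0.18,0.42,-0.64,0.15,0.34,0.09,0.21]
    - [-0.18,0.41,-0.64,0.18,0.34,0.09,0.21]
    - [-0.18,0.38,-0.64,0.21,0.33,0.09,0.21]
    - [-0.18,0.37,-0.64,0.24,0.34,0.08,0.21]
    - [-0.18,0.35,-0.64,0.27,0.33,0.09,0.21]
    - [-0.18,0.33,-0.64,0.3,0.34,0.09,0.21]
    - [-0.18,0.31,-0.63,0.33,0.34,0.09,0.21]
    - [-0.18,0.29,-0.63,0.35,0.33,0.08,0.21]
    - [-0.18,0.27,-0.62,0.39,0.34,0.09,0.21]
    - [-0.18,0.25,-0.61,0.41,0.34,0.09,0.21]
    - [-0.18,0.23,-0.59,0.44,0.33,0.08,0.21]
    - [-0.18,0.21,-0.59,0.46,0.34,0.09,0.21]
    - [-0.18,0.19,-0.57,0.49,0.33,0.09,0.21]
    - [-0.18,0.17,-0.56,0.52,0.34,0.09,0.21]
    - [-0.18,0.16,-0.53,0.54,0.34,0.08,0.21]
    - [-0.18,0.13,-0.52,0.56,0.33,0.09,0.21]
    - [-0.18,0.12,-0.5,0.58,0.34,0.09,0.21]
    - [-0.18,0,0,0,0,0,0]

```text
t: 2.6
ee_pos: [427.8, 69.8, 136.4]
orientation: [-2.34, 0.316, -0.129]
ft_force: [-0.2, -0.0, -0.7]
width: 36.1
grasp_force: 0.0
```

```bash
python3 - <<'E'
from h import *
p,R=now(); R1=ori(45,-dd); print(p,(R.inv()*R1).as_rotvec().round(3),get_obs()['qpos'].round(2))
a=R1.as_matrix()[:,2]; tcp=np.array([443.7,124.3,80])+19*a
print('tool delta/50',R.inv().apply(tcp-p)/50)
i=[cv2.resize(grab(n)['bgr'][y:y+200,x:x+200],(390,390)) for n,x,y in(('scene',190,130),('top',200,80))]
cv2.imwrite('pics/p2.png',np.hstack(i))
E
```

```text
[427.82387539  69.76561439 136.43582734] [0.001 0.003 0.001] [-0.39  0.44  2.22  1.05  0.94  0.6 ]
tool delta/50 [ 0.01939477 -0.00691086  1.98126095]
```

View pics/p2.png

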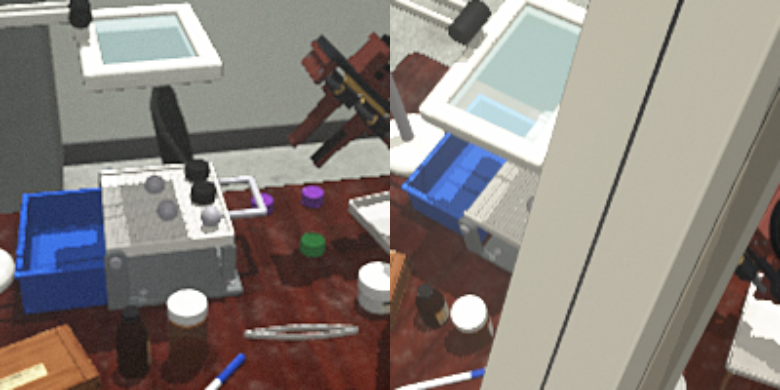

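The crop shows the scene free and the gripper leaning 45° toward the handle bar at (255,195) in the left half. I advance and close.

Emit:
step_arm:
  plan:
    - [-0.18,0.02,0,0.4,0,0,0]
    - [-0.18,0,0,0.4,0,0,0]
    - [-0.18,0,0,0.4,0,0,0]
    - [-0.18,0,0,0.4,0,0,0]
    - [-0.18,0,0,0.38,0,0,0]
    - [-0.18,0,0,0,0,0,0]
    - [-1,0,0,0,0,0,0]
    - [-1,0,0,0,0,0,0]
    - [-1,0,0,0,0,0,0]
    - [-1,0,0,0,0,0,0]
    - [-1,0,0,0,0,0,0]

```text
t: 4.08
ee_pos: [449.2, 136.5, 69.4]
orientation: [-2.334, 0.317, -0.135]
ft_force: [1.4, 6.1, 12.7]
width: 9.1
grasp_force: 30.0
```

Emit:
step_arm:
  plan:
    - [-1,0,-0.06,-0.05,0,0,0]
    - [-1,0,-0.06,-0.05,0,0,0]
    - [-1,0,-0.06,-0.05,0,0,0]
    - [-1,0,-0.06,-0.05,0,0,0]
    - [-1,0,-0.06,-0.05,0,0,0]
    - [-1,0,-0.06,-0.05,0,0,0]
    - [-1,0,-0.06,-0.05,0,0,0]
    - [-1,0,-0.07,-0.05,0,0,0]
    - [-1,0,-0.07,-0.05,0,0,0]
    - [-1,0,-0.07,-0.04,0,0,0]
    - [-1,0,-0.07,-0.04,0,0,0]
    - [-1,0,-0.07,-0.04,0,0,0]
    - [-1,0,-0.07,-0.04,0,0,0]
    - [-1,0,-0.07,-0.04,0,0,0]
    - [-1,0,-0.07,-0.04,0,0,0]
    - [-1,0,0,0,0,0,0]

```text
t: 6.08
ee_pos: [451.3, 144.0, 126.0]
orientation: [-2.342, 0.319, -0.135]
ft_force: [-1.1, -9.0, -1.1]
width: 9.5
grasp_force: 30.0
```

```bash
python3 - <<'E'
from h import *
p,R=now(); R1=ori(45,-dd); g=p-19*R.as_matrix()[:,2]; print(p,g,(R.inv()*R1).as_rotvec().round(3))
h=np.array([443.7,124.3,80])+187*dd; v=g-h; print('theta',np.arctan2(v[2],-v@dd),'rad',np.hypot(v[2],v@dd))
d=grab('scene'); cv2.imwrite('pics/p3.png',cv2.resize(d['bgr'][130:300,185:355],(680,600)))
E
```

```text
[451.272021   144.04649869 125.99107789] [447.63901891 131.16394111 139.47592145] [ 0.004 -0.003  0.001]
theta 0.3202370954524146 rad 188.93744096629902
```

View pics/p3.png

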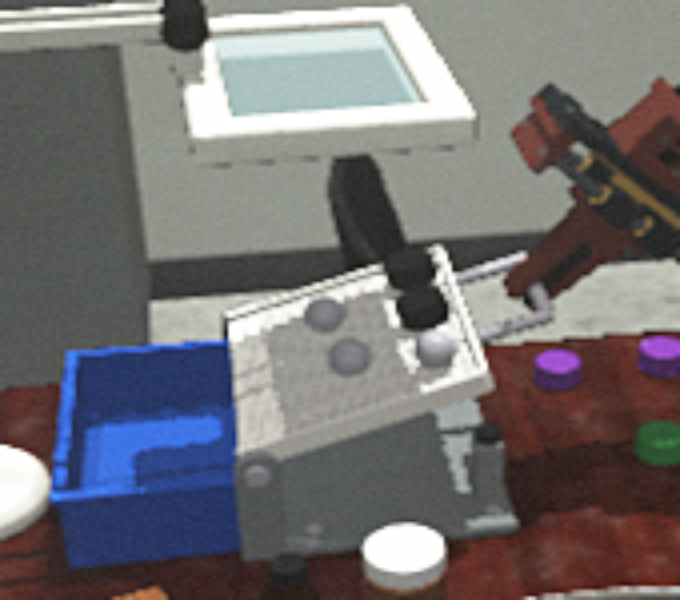

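The board is up about 0.31–0.32 rad, with the balls still in their grooves and the caps in place. I keep raising slowly.

Emit:
step_arm:
  plan:
    - [-1,0,-0.055,-0.02,0,0,0]
    - [-1,0,-0.055,-0.02,0,0,0]
    - [-1,0,-0.055,-0.02,0,0,0]
    - [-1,0,-0.055,-0.02,0,0,0]
    - [-1,0,0,0,0,0,0]
    - [-1,0,0,0,0,0,0]
    - [-1,0,0,0,0,0,0]
    - [-1,0,0,0,0,0,0]

```text
t: 7.12
ee_pos: [452.4, 147.9, 136.3]
orientation: [-2.344, 0.32, -0.136]
ft_force: [-5.4, -19.5, 4.7]
width: 8.7
grasp_force: 30.0
```

```bash
cat >> h.py <<'E'
def theta():
    p,R=now(); g=p-19*R.as_matrix()[:,2]; h=np.array([443.7,124.3,80])+187*dd; v=g-h; print('theta',np.arctan2(v[2],-v@dd),'rad',np.hypot(v[2],v@dd),p)
E
python3 - <<'E'
from h import *
theta()
d=grab('scene'); cv2.imwrite('pics/p4.png',cv2.resize(d['bgr'][180:300,185:355],(680,480)))
E
```

```text
theta 0.3789500273535507 rad 188.6357930830175 [452.42193352 147.94215205 136.28232886]
```

View pics/p4.png

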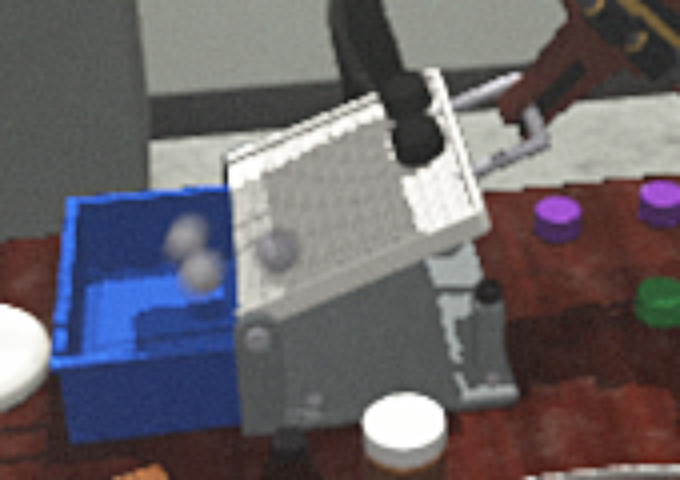

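All three balls have let go: two are over the bin and one is at the low edge. Both caps have stayed. I hold while the balls settle.

Emit:
step_arm:
  plan:
    - [-1,0,0.02,-0.02,0,0,0]
    - [-1,0,0,0,0,0,0]
    - [-1,0,0,0,0,0,0]
    - [-1,0,0,0,0,0,0]
    - [-1,0,0,0,0,0,0]
    - [-1,0,0,0,0,0,0]
    - [-1,0,0,0,0,0,0]
    - [-1,0,0,0,0,0,0]
    - [-1,0,0,0,0,0,0]
    - [-1,0,0,0,0,0,0]

```text
t: 8.43
ee_pos: [452.4, 148.0, 136.6]
orientation: [-2.341, 0.319, -0.135]
ft_force: [0.0, -8.9, 0.4]
width: 9.2
grasp_force: 30.0
```

```bash
cat >> h.py <<'E'
def blobs():
    d=grab('scene'); b=d['bgr']; hsv=cv2.cvtColor(b,cv2.COLOR_BGR2HSV).astype(int)
    c=b[180:300,185:345]; 
    def cc(m,lab,z):
        n,_,st,ce=cv2.connectedComponentsWithStats(m.astype(np.uint8))
        for k in range(1,n):
            if st[k][4]>=25:
                u,v=ce[k]+[185,180]; print(lab,st[k][4],np.round([u,v]),'onz',onz(d,u,v,z).round(0),'dep',dep(d,u,v).round(0))
    H=hsv[180:300,185:345]
    # balls in the bin: grey inside blue
    m=(H[...,1]<90)&(H[...,2]>70); m[:,:15]=0; m[:,62:]=0; m[:25]=0
    cc(m,'grey',17); k=(H[...,2]<55); k[:,75:]&=True; cc(k,'dark',93)
E
python3 - <<'E'
from h import *
theta(); blobs()
E
```

```text
theta 0.3805350099624635 rad 188.7523341422752 [452.40425111 147.98526439 136.63712559]
grey 1047 [224. 224.] onz [680. 318.  17.] dep [1986.   39. -780.]
grey 90 [210. 255.] onz [546. 390.  17.] dep [535. 392.  25.]
dark 452 [281. 199.] onz [616. 164.  93.] dep [ 981.   21. -116.]
dark 90 [338. 186.] onz [624. -24.  93.] dep [408. 103. 215.]
dark 59 [325. 201.] onz [553.  59.  93.] dep [444. 118. 160.]
dark 30 [307. 253.] onz [354. 210.  93.] dep [384. 196.  69.]
dark 34 [341. 259.] onz [300. 152.  93.] dep [405.  88.   3.]
dark 255 [321. 266.] onz [297. 203.  93.] dep [405. 146.  -1.]
dark 154 [209. 289.] onz [326. 437.  93.] dep [438. 421.   1.]
dark 158 [259. 293.] onz [273. 352.  93.] dep [292. 347.  76.]
dark 49 [243. 292.] onz [290. 379.  93.] dep [396. 353.   0.]
```

```bash
python3 - <<'E'
from h import *
d=grab('scene'); e=grab('top'); cv2.imwrite('pics/p5.png',np.hstack([cv2.resize(d['bgr'][190:290,185:315],(520,400),interpolation=2),cv2.resize(e['bgr'][130:200,200:249],(280,400),interpolation=2)]))
E
```

```text
(no output)
```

View pics/p5.png

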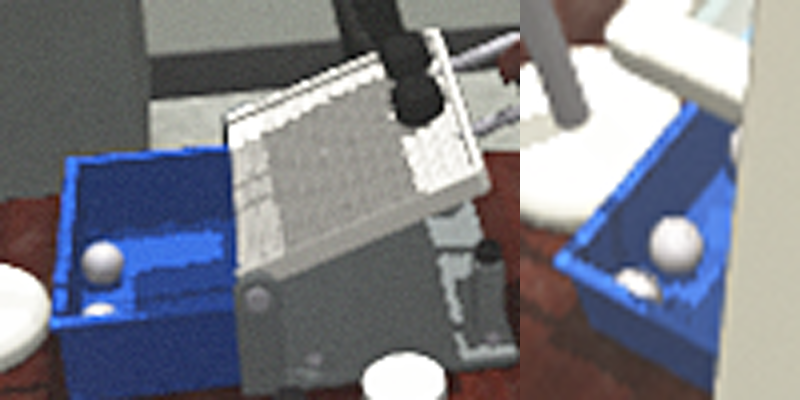

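All three balls are in the bin: two at scene (100,262) and (98,312), the third at the far wall in the top view. Both caps are still on the board. I lower gently.

Emit:
step_arm:
  plan:
    - [-1,0,0.07,0.03,0,0,0]
    - [-1,0,0.07,0.03,0,0,0]
    - [-1,0,0.07,0.03,0,0,0]
    - [-1,0,0.07,0.03,0,0,0]
    - [-1,0,0.07,0.03,0,0,0]
    - [-1,0,0.07,0.03,0,0,0]
    - [-1,0,0.065,0.045,0,0,0]
    - [-1,0,0.065,0.045,0,0,0]
    - [-1,0,0.065,0.045,0,0,0]
    - [-1,0,0.065,0.045,0,0,0]
    - [-1,0,0.065,0.045,0,0,0]
    - [-1,0,0.065,0.045,0,0,0]
    - [-1,0,0.06,0.055,0,0,0]
    - [-1,0,0.06,0.055,0,0,0]
    - [-1,0,0.06,0.055,0,0,0]
    - [-1,0,0.06,0.055,0,0,0]
    - [-1,0,0.06,0.055,0,0,0]
    - [-1,0,0.06,0.055,0,0,0]
    - [-1,0,0,0,0,0,0]
    - [-1,0,0,0,0,0,0]

```text
t: 11.08
ee_pos: [448.7, 136.1, 69.9]
orientation: [-2.335, 0.317, -0.135]
ft_force: [0.6, -6.9, 23.5]
width: 9.2
grasp_force: 30.0
```

```bash
python3 - <<'E'
from h import *
theta(); print(get_obs()['ft_force'])
E
```

```text
theta 0.01728564542435701 rad 187.79700959998473 [448.68141418 136.12094447  69.86829099]
[ 0.63251257 -6.87772697 23.54900538]
```

Emit:
step_arm:
  plan:
    - [-1,0,-0.02,-0.02,0,0,0]
    - [-0.5,0,0,0,0,0,0]
    - [-0.18,0,0,0,0,0,0]
    - [-0.18,0,0,0,0,0,0]
    - [-0.18,0,0,-0.2,0,0,0]
    - [-0.18,0,0,-0.4,0,0,0]
    - [-0.18,0,0,-0.6,0,0,0]
    - [-0.18,0,0,-0.8,0,0,0]
    - [-0.18,0,0,-0.8,0,0,0]
    - [-0.18,0,0,0,0,0,0]

```text
t: 12.32
ee_pos: [422.7, 38.1, 169.7]
orientation: [-2.341, 0.32, -0.139]
ft_force: [-0.1, -0.1, -0.2]
width: 36.1
grasp_force: 0.0
```

```bash
python3 - <<'E'
from h import *
import pickle
print(now()[0])
d=grab('scene');e=grab('top');pickle.dump((d,e),open('d1.pkl','wb'))
for n,i,(x,y,w,h) in(('scene',d,(275,205,35,35)),('top',e,(285,155,45,45))):
    g=i['bgr'][y:y+h,x:x+w].max(2)<60; n_,_,st,ce=cv2.connectedComponentsWithStats(g.astype(np.uint8))
    print(n,[(s.tolist(),(c+[x,y]).round(1).tolist()) for s,c in zip(st[1:],ce[1:]) if s[4]>10])
cv2.imwrite('pics/p6.png',np.hstack([cv2.resize(d['bgr'][195:295,190:310],(480,400),interpolation=2),cv2.resize(e['bgr'][120:220,220:300],(320,400),interpolation=2)]))
E
```

```text
[422.71182644  38.05311675 169.73595008]
scene [([0, 0, 26, 30, 329], [288.6, 218.7]), ([17, 0, 18, 3, 20], [300.6, 206.4])]
top [([18, 0, 17, 45, 63], [311.5, 175.2])]
```

View pics/p6.png

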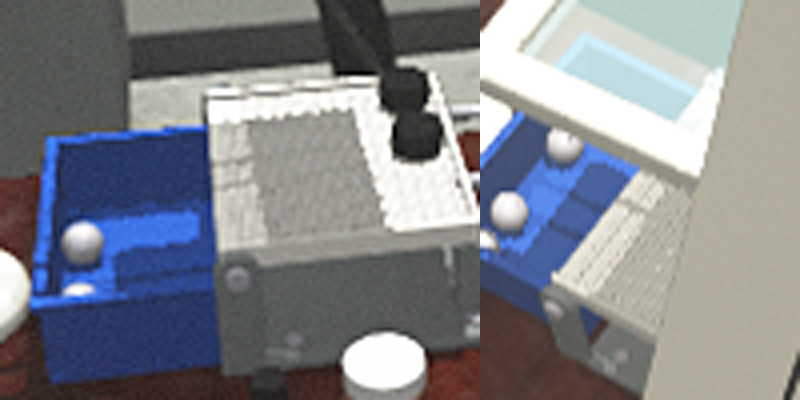

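Bin holds all three balls, the board is level, and both caps are at the same scene pixels as before, (291,218) and (294,229). Next I measure the tray and turn the tool for the caps.

```bash
python3 - <<'E'
from h import *
import pickle
d,e=pickle.load(open('d1.pkl','rb'))
for i in(d,e):
    v,u=np.mgrid[0:400,0:640]; T=np.array(i['T']); z=i['depth']
    P=np.stack([(u-i['cx'])/i['fx']*z,(v-i['cy'])/i['fy']*z,z],-1)@T[:3,:3].T+T[:3,3]
    hsv=cv2.cvtColor(i['bgr'],cv2.COLOR_BGR2HSV)
    m=(P[...,0]>250)&(P[...,0]<520)&(P[...,1]>-330)&(P[...,1]<10)&(P[...,2]>-4)&(P[...,2]<24)&(hsv[...,1]<70)&(z>0)
    n,l,st,_=cv2.connectedComponentsWithStats(m.astype(np.uint8)); k=1+st[1:,4].argmax(); Q=P[l==k]
    r=cv2.minAreaRect(Q[:,:2].astype(np.float32)); print('tray',st[k].tolist(),r,cv2.boxPoints(r).round(0).tolist(),'z pct',np.percentile(Q[:,2],[5,50,95]))
# wall top of the far/near board side
A=np.array([516.2,178.2]);B=np.array([462.1,193.7])
p,R=now(); R1=ori(30,hx); print('turn'); plan(p,R,p,R1,15,0.0)
a=R1.as_matrix()[:,2]; print('q',get_obs()['qpos'].round(2))
for n,c in(('A',A),('B',B)):
    g=np.r_[c,95]+6*dd; pre=g-80*a; print(n,g,pre,'from here /50',(R1.inv().apply(pre-p)/50).round(3))
E
```

```text
tray [369, 222, 55, 43, 1508] ((399.1300048828125, -101.77555847167969), (160.13861083984375, 177.78427124023438), 77.50914001464844) [[295.0, -161.0], [469.0, -199.0], [503.0, -43.0], [330.0, -4.0]] z pct [ 1.40565561  3.95045792 16.98337677]
tray [372, 219, 112, 85, 5576] ((385.611328125, -150.4524688720703), (251.80982971191406, 140.21768188476562), 85.36643981933594) [[306.0, -270.0], [445.0, -282.0], [466.0, -31.0], [326.0, -19.0]] z pct [-1.03357749  2.17677087 14.851293  ]
turn
[[0.0,0.0,0.0,0.0,-0.11,-0.11,-0.87],[0.0,0.0,0.0,0.0,-0.11,-0.12,-0.86],[0.0,0.0,0.0,0.0,-0.12,-0.11,-0.87],[0.0,0.0,0.0,0.0,-0.11,-0.12,-0.87],[0.0,0.0,0.0,0.0,-0.11,-0.11,-0.87],[0.0,0.0,0.0,0.0,-0.12,-0.12,-0.86],[0.0,0.0,0.0,0.0,-0.11,-0.11,-0.87],[0.0,0.0,0.0,0.0,-0.11,-0.11,-0.87],[0.0,0.0,0.0,0.0,-0.11,-0.12,-0.86],[0.0,0.0,0.0,0.0,-0.12,-0.11,-0.87],[0.0,0.0,0.0,0.0,-0.11,-0.12,-0.87],[0.0,0.0,0.0,0.0,-0.11,-0.11,-0.87],[0.0,0.0,0.0,0.0,-0.11,-0.12,-0.86],[0.0,0.0,0.0,0.0,-0.12,-0.11,-0.87],[0.0,0.0,0.0,0.0,-0.11,-0.12,-0.87]]
q [-0.47  0.37  2.2   0.95  1.02  0.67]
A [517.80645737 183.98094237  95.        ] [507.09674156 145.44132656 164.2820323 ] from here /50 [2.117 1.082 1.313]
B [463.70645737 199.48094237  95.        ] [452.99674156 160.94132656 164.2820323 ] from here /50 [ 2.125 -0.044  1.317]
```

Emit:
step_arm:
  plan:
    - [0,0,0,0,-0.11,-0.11,-0.87]
    - [0,0,0,0,-0.11,-0.12,-0.86]
    - [0,0,0,0,-0.12,-0.11,-0.87]
    - [0,0,0,0,-0.11,-0.12,-0.87]
    - [0,0,0,0,-0.11,-0.11,-0.87]
    - [0,0,0,0,-0.12,-0.12,-0.86]
    - [0,0,0,0,-0.11,-0.11,-0.87]
    - [0,0,0,0,-0.11,-0.11,-0.87]
    - [0,0,0,0,-0.11,-0.12,-0.86]
    - [0,0,0,0,-0.12,-0.11,-0.87]
    - [0,0,0,0,-0.11,-0.12,-0.87]
    - [0,0,0,0,-0.11,-0.11,-0.87]
    - [0,0,0,0,-0.11,-0.12,-0.86]
    - [0,0,0,0,-0.12,-0.11,-0.87]
    - [0,0,0,0,-0.11,-0.12,-0.87]
    - [0,0,0,0,0,0,0]

```text
t: 14.42
ee_pos: [420.8, 41.3, 167.3]
orientation: [-2.198, -1.673, -0.586]
ft_force: [0.5, -0.2, -0.0]
width: 43.8
grasp_force: 0.0
```

```bash
cat >> h.py <<'E'
R30=ori(30,hx); a30=R30.as_matrix()[:,2]
def to(tgt,name=''):
    p,R=now(); print(name,p.round(1),'err rot/.12',((R.inv()*R30).as_rotvec()/.12).round(3),'shift/50',(R.inv().apply(np.array(tgt)-p)/50).round(3))
E
python3 - <<'E'
from h import *
c=np.r_[516.2,178.2,95]+6*dd
to(c-80*a30,'pre'); to(c,'at'); print(get_obs()['qpos'].round(2))
E
```

```text
pre [420.8  41.3 167.3] err rot/.12 [-0.034  0.     0.004] shift/50 [2.107 1.112 1.283]
at [420.8  41.3 167.3] err rot/.12 [-0.034  0.     0.004] shift/50 [2.107 1.119 2.883]
[-0.31  0.26  2.19  0.72  0.86 -0.56]
```

Emit:
step_arm:
  plan:
    - [0,0.35,0.185,0.21,-0.03,0,0]
    - [0,0.35,0.185,0.21,0,0,0]
    - [0,0.35,0.185,0.21,0,0,0]
    - [0,0.35,0.185,0.22,0,0,0]
    - [0,0.35,0.185,0.22,0,0,0]
    - [0,0.35,0.185,0.22,0,0,0]
    - [0,0,0,0,0,0,0]

```text
t: 15.3
ee_pos: [508.2, 145.1, 164.1]
orientation: [-2.201, -1.674, -0.59]
ft_force: [-1.0, 1.3, -0.1]
width: 44.2
grasp_force: 0.0
```

```bash
python3 - <<'E'
from h import *
c=np.r_[516.2,178.2,95]+6*dd
to(c,'at')
d=grab('scene');cv2.imwrite('pics/p7.png',cv2.resize(d['bgr'][120:260,225:385],(800,600)[0:2],interpolation=2)) 
E
```

```text
at [508.2 145.1 164.1] err rot/.12 [0.003 0.003 0.005] shift/50 [ 0.003 -0.024  1.598]
```

View pics/p7.png

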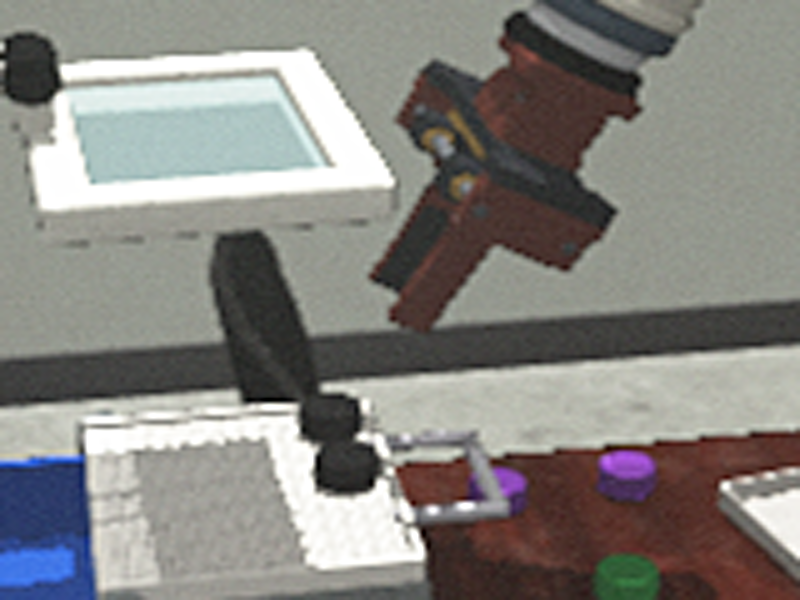

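The picture shows the tool leaning clear of the magnifier head, whose lower edge is near (390,205), and aimed at the far cap at (330,415). I descend.

Emit:
step_arm:
  plan:
    - [0,0,-0.02,0.3,0,0,0]
    - [0,0,0,0.4,0,0,0]
    - [0,0,0,0.4,0,0,0]
    - [0,0,0,0.3,0,0,0]
    - [0,0,0,0.1,0,0,0]
    - [0,0,0,0.1,0,0,0]
    - [0,0,0,0,0,0,0]

```text
t: 16.23
ee_pos: [518.3, 182.6, 95.7]
orientation: [-2.203, -1.674, -0.592]
ft_force: [0.3, -0.3, 0.8]
width: 43.8
grasp_force: 0.0
```

```bash
python3 - <<'E'
from h import *
c=np.r_[516.2,178.2,95]+6*dd
to(c,'at'); print(get_obs()['ft_force'].round(1),get_obs()['moment'].round(2))
for n,(x,y,w,h) in (('scene',(285,208,22,35)),):
    i=grab(n)['bgr'][y:y+h,x:x+w].max(2)<55; print('\n'.join(''.join('#' if q else '.' for q in r) for r in i))
E
```

```text
at [518.3 182.6  95.7] err rot/.12 [0.023 0.002 0.008] shift/50 [ 0.014 -0.016  0.024]
[ 0.3 -0.3  0.8] [-0.24 -0.04 -0.06]
..######..............
..#####...............
#######..........#....
######................
.#####................
..###..........#......
.##...................
##....................
##....................
###...................
.#....................
##....................
###...................
.#####................
..######..............
.....#..####..........
.....#.#######........
....##.########.......
...###.########.......
...##..#########......
...###.#########......
...#####.#######......
...############.......
...############.......
...############.......
....##########........
.......#####..........
......................
......................
......................
......................
......................
......................
......................
......................
```

Emit:
step_arm:
  plan:
    - [-0.15,0.01,-0.01,0.02,0,0,0]
    - [-0.3,0,0,0,0,0,0]
    - [-1,0,0,0,0,0,0]
    - [-1,0,0,0,0,0,0]
    - [-1,0,0,0,0,0,0]

```text
t: 16.9
ee_pos: [518.1, 183.6, 95.3]
orientation: [-2.203, -1.674, -0.593]
ft_force: [-0.4, -0.9, 3.1]
width: 30.8
grasp_force: 30.0
```

Emit:
step_arm:
  plan:
    - [-1,0.05,0,-0.09,0,0,0]
    - [-1,0.05,0,-0.09,0,0,0]
    - [-1,0.05,0,-0.09,0,0,0]
    - [-1,0,0,-0.2,0,0,0]
    - [-1,0,0,-0.3,0,0,0]
    - [-1,0,0,-0.4,0,0,0]
    - [-1,0,0,-0.4,0,0,0]
    - [-1,0,0,0,0,0,0]

```text
t: 17.9
ee_pos: [510.0, 151.2, 168.8]
orientation: [-2.204, -1.675, -0.597]
ft_force: [0.7, 0.5, -0.6]
width: 30.4
grasp_force: 30.0
```

```bash
python3 - <<'E'
from h import *
p,R=now()
tg=np.r_[388,-195,75]+6*dd
to(tg,'above tray'); print(get_obs()['qpos'].round(2)); plan(p,R,tg,R30,16,-1)
d=grab('scene')
for (x,y,w,h) in ((275,150,60,90),):
    i=d['bgr'][y:y+h,x:x+w].max(2)<55; 
    n,_,st,ce=cv2.connectedComponentsWithStats(i.astype(np.uint8)); print([(s.tolist(),(c+[x,y]).round(1).tolist(),dep(d,*(c+[x,y])).round(0).tolist()) for s,c in zip(st[1:],ce[1:]) if s[4]>20])
E
```

```text
above tray [510.  151.2 168.8] err rot/.12 [ 0.052 -0.004  0.012] shift/50 [-7.176 -0.495 -1.985]
[-0.02  0.34  2.04  0.77  0.77 -0.32]
[[-1,-0.45,-0.03,-0.12,0.0,0.0,0.0],[-1,-0.45,-0.03,-0.13,0.01,0.0,0.0],[-1,-0.45,-0.03,-0.12,0.0,0.0,0.0],[-1,-0.44,-0.03,-0.13,0.0,0.0,0.0],[-1,-0.45,-0.04,-0.12,0.01,0.0,0.0],[-1,-0.45,-0.03,-0.12,0.0,0.0,0.0],[-1,-0.45,-0.03,-0.13,0.0,0.0,0.01],[-1,-0.45,-0.03,-0.12,0.01,0.0,0.0],[-1,-0.45,-0.03,-0.13,0.0,0.0,0.0],[-1,-0.45,-0.03,-0.12,0.0,0.0,0.0],[-1,-0.44,-0.03,-0.12,0.01,0.0,0.0],[-1,-0.45,-0.03,-0.13,0.0,0.0,0.0],[-1,-0.45,-0.03,-0.12,0.0,0.0,0.0],[-1,-0.45,-0.03,-0.13,0.01,0.0,0.0],[-1,-0.45,-0.04,-0.12,0.0,0.0,0.0],[-1,-0.45,-0.03,-0.12,0.0,0.0,0.0]]
[([46, 4, 14, 14, 85], [329.0, 160.7], [411.0, 127.0, 281.0]), ([22, 18, 14, 19, 64], [303.9, 177.0], [523.0, 137.0, 196.0]), ([0, 24, 14, 39, 246], [280.5, 194.4], [985.0, 22.0, -95.0]), ([22, 38, 13, 10, 38], [301.3, 193.6], [497.0, 156.0, 165.0]), ([0, 52, 9, 12, 59], [277.6, 209.3], [722.0, 136.0, 0.0]), ([13, 73, 13, 12, 89], [293.6, 229.5], [450.0, 199.0, 97.0])]
```

Emit:
step_arm:
  plan:
    - [-1,-0.3,-0.02,-0.12,0,0,0]
    - [-1,-0.45,-0.03,-0.13,0.01,0,0]
    - [-1,-0.45,-0.03,-0.12,0,0,0]
    - [-1,-0.45,-0.03,-0.13,0.01,0,0]
    - [-1,-0.45,-0.03,-0.12,0,0,0]
    - [-1,-0.45,-0.03,-0.13,0.01,0,0]
    - [-1,-0.45,-0.03,-0.12,0,0,0]
    - [-1,-0.45,-0.03,-0.13,0.01,0,0]
    - [-1,-0.45,-0.03,-0.12,0,0,0]
    - [-1,-0.45,-0.03,-0.13,0.01,0,0]
    - [-1,-0.45,-0.03,-0.12,0,0,0]
    - [-1,-0.45,-0.03,-0.13,0,0,0]
    - [-1,-0.45,-0.03,-0.12,0,0,0]
    - [-1,-0.45,-0.03,-0.12,0,0,0]
    - [-1,-0.45,-0.03,-0.12,0,0,0]
    - [-1,-0.45,-0.03,-0.12,0,0,0]
    - [-1,-0.13,-0.01,-0.03,0,0,0]
    - [-1,0,0,0,0,0,0]

```text
t: 20.2
ee_pos: [389.1, -189.3, 74.1]
orientation: [-2.198, -1.672, -0.587]
ft_force: [0.2, -0.1, -0.1]
width: 30.3
grasp_force: 30.0
```

```bash
python3 - <<'E'
from h import *
print(get_obs()['qpos'].round(2)); to(np.r_[388,-195,75]+6*dd,'above'); to(np.r_[388,-195,17]+6*dd,'on')
T=grab('top');S=grab('scene')
for n,i in(('top',T),('scene',S)):
    m=i['bgr'].max(2)<50; n_,_,st,ce=cv2.connectedComponentsWithStats(m.astype(np.uint8))
    for s,c in zip(st[1:],ce[1:]):
        if 25<s[4]<400:
            w=dep(i,*c)
            if 330<w[0]<450 and -260<w[1]<-120: print(n,s.tolist(),c.round(1),w.round(0))
E
```

```text
[-0.8   0.55  2.03  0.57  0.93 -0.95]
above [ 389.1 -189.3   74.1] err rot/.12 [-0.033 -0.006 -0.003] shift/50 [ 0.013  0.01  -0.013]
on [ 389.1 -189.3   74.1] err rot/.12 [-0.033 -0.006 -0.003] shift/50 [-0.567  0.014  0.991]
top [500, 222, 26, 44, 332] [509.2 245.2] [ 354. -251.  244.]
top [475, 225, 9, 12, 53] [478.9 229.5] [ 410. -214.  173.]
top [453, 242, 21, 16, 195] [463.5 248.5] [ 441. -233.    1.]
```

Emit:
step_arm:
  plan:
    - [-1,-0.1,0,0.18,-0.03,0,0]
    - [-1,-0.11,0,0.18,0,0,0]
    - [-1,-0.1,0,0.18,0,0,0]
    - [-1,-0.11,0,0.18,0,0,0]
    - [-1,-0.1,0,0.18,0,0,0]
    - [-1,-0.02,0,0.035,0,0,0]
    - [-1,-0.02,0,0.035,0,0,0]
    - [-1,0,0,0,0,0,0]

```text
t: 21.3
ee_pos: [389.6, -189.7, 18.6]
orientation: [-2.201, -1.674, -0.59]
ft_force: [-0.4, -0.1, 0.9]
width: 30.5
grasp_force: 30.0
```

Emit:
step_arm:
  plan:
    - [-1,-0.015,0,0.026,0,0,0]
    - [-1,-0.01,0,0.017,0,0,0]
    - [-1,0,0,0,0,0,0]

```text
t: 21.68
ee_pos: [389.6, -189.6, 16.0]
orientation: [-2.201, -1.674, -0.59]
ft_force: [-0.2, 0.2, 1.2]
width: 30.7
grasp_force: 30.0
```

Emit:
step_arm:
  plan:
    - [-1,-0.01,0,0.017,0,0,0]
    - [-1,-0.01,0,0.017,0,0,0]
    - [-1,0,0,0,0,0,0]

```text
t: 22.05
ee_pos: [389.6, -189.6, 15.0]
orientation: [-2.2, -1.674, -0.592]
ft_force: [-4.2, -1.3, 14.0]
width: 30.8
grasp_force: 30.1
```

The cap is on the tray floor with 14 N of contact, so I release and retreat.

Emit:
step_arm:
  plan:
    - [-1,0.01,0,-0.017,0,0,0]
    - [-0.15,0,0,0,0,0,0]
    - [0,0,0,0,0,0,0]
    - [0,0,0,0,0,0,0]
    - [0,0,0,-0.2,0,0,0]
    - [0,0,0,-0.4,0,0,0]
    - [0,0,0,-0.6,0,0,0]
    - [0,0,0,-0.8,0,0,0]
    - [0,0,0,-0.8,0,0,0]
    - [0,0,0,0,0,0,0]

```text
t: 23.3
ee_pos: [371.7, -259.7, 138.6]
orientation: [-2.206, -1.678, -0.591]
ft_force: [0.3, 0.1, -0.3]
width: 44.0
grasp_force: 0.0
```

```bash
cat >> h.py <<'E'
def caps():
    for n in('scene','top'):
        i=grab(n); m=i['bgr'].max(2)<55; n_,_,st,ce=cv2.connectedComponentsWithStats(m.astype(np.uint8))
        for s,c in zip(st[1:],ce[1:]):
            if 25<s[4]<400:
                w=dep(i,*c)
                if 250<w[0]<580 and -300<w[1]<220: print(n,s.tolist(),c.round(1),w.round(0),'z10',onz(i,*c,11).round(0),'z91',onz(i,*c,91).round(0))
E
python3 - <<'E'
from h import *
caps(); p,R=now(); tg=np.r_[462.1,193.7,95]+6*dd-80*a30; to(tg,'pre B'); plan(p,R,tg,R30,18,0)
E
```

```text
scene [487, 153, 21, 13, 77] [495.5 158.5] [ 295. -271.  260.] z10 [ 712. -815.   11.] z91 [ 578. -640.   91.]
scene [288, 223, 13, 12, 111] [293.7 228.9] [449. 200.  99.] z10 [578. 144.  11.] z91 [462. 194.  91.]
scene [311, 250, 11, 23, 76] [316.3 261.8] [421. 151.   3.] z10 [411. 156.  11.] z91 [316. 204.  91.]
top [522, 225, 12, 21, 105] [527.8 233.6] [ 389. -285.  243.] z10 [ 520. -382.   11.] z91 [ 475. -348.   91.]
top [494, 244, 27, 8, 150] [507.8 247.8] [ 390. -279.  162.] z10 [ 468. -335.   11.] z91 [ 427. -306.   91.]
top [509, 254, 12, 15, 89] [514.7 260.6] [ 329. -265.  237.] z10 [ 438. -353.   11.] z91 [ 400. -322.   91.]
top [480, 269, 16, 14, 63] [487.2 276. ] [ 387. -297.   -4.] z10 [ 381. -292.   11.] z91 [ 347. -266.   91.]
pre B [ 370.6 -257.   136.4] err rot/.12 [0.006 0.006 0.006] shift/50 [ 7.639 -0.647  3.758]
[[0,0.42,-0.04,0.21,0.0,0.0,0.0],[0,0.43,-0.03,0.21,0.0,0.0,0.0],[0,0.42,-0.04,0.21,0.0,0.0,0.0],[0,0.43,-0.03,0.21,0.0,0.0,0.0],[0,0.42,-0.04,0.2,0.0,0.0,0.0],[0,0.43,-0.04,0.21,0.0,0.0,0.0],[0,0.42,-0.03,0.21,0.0,0.0,0.0],[0,0.43,-0.04,0.21,0.0,0.0,0.0],[0,0.42,-0.03,0.21,0.0,0.0,0.0],[0,0.42,-0.04,0.21,0.0,0.0,0.0],[0,0.43,-0.04,0.21,0.0,0.0,0.0],[0,0.42,-0.03,0.21,0.0,0.0,0.0],[0,0.43,-0.04,0.2,0.0,0.0,0.0],[0,0.42,-0.03,0.21,0.0,0.0,0.0],[0,0.43,-0.04,0.21,0.01,0.01,0.0],[0,0.42,-0.04,0.21,0.0,0.0,0.01],[0,0.42,-0.03,0.21,0.0,0.0,0.0],[0,0.43,-0.04,0.21,0.0,0.0,0.0]]
```

Emit:
step_arm:
  plan:
    - [0.1,0.3,-0.04,0.15,0,0,0]
    - [0.1,0.43,-0.03,0.21,0,0,0]
    - [0.1,0.42,-0.04,0.21,0,0,0]
    - [0.1,0.43,-0.03,0.21,0,0,0]
    - [0.1,0.42,-0.04,0.2,0,0,0]
    - [0.1,0.43,-0.04,0.21,0,0,0]
    - [0.1,0.42,-0.03,0.21,0,0,0]
    - [0.1,0.43,-0.04,0.21,0,0,0]
    - [0.1,0.42,-0.03,0.21,0,0,0]
    - [0.1,0.42,-0.04,0.21,0,0,0]
    - [0.1,0.43,-0.04,0.21,0,0,0]
    - [0.1,0.42,-0.03,0.21,0,0,0]
    - [0.1,0.43,-0.04,0.2,0,0,0]
    - [0.1,0.42,-0.03,0.21,0,0,0]
    - [0.1,0.43,-0.04,0.21,0.01,0.01,0]
    - [0.1,0.42,-0.04,0.21,0,0,0]
    - [0.1,0.42,-0.03,0.21,0,0,0]
    - [0.1,0.43,-0.04,0.21,0,0,0]
    - [0.1,0.12,0,0.06,0,0,0]
    - [0.1,0,0,0,0,0,0]

```text
t: 25.9
ee_pos: [451.8, 161.8, 164.1]
orientation: [-2.198, -1.675, -0.588]
ft_force: [-0.3, -0.9, 0.4]
width: 48.2
grasp_force: 0.0
```

```bash
python3 - <<'E'
from h import *
to(np.r_[462.1,193.7,94.5]+6*dd,'at B'); caps()
E
```

```text
at B [451.8 161.8 164.1] err rot/.12 [-0.022 -0.005  0.018] shift/50 [-0.013  0.032  1.599]
scene [391, 26, 10, 16, 30] [395.3  33.9] [303.  60. 552.] z10 [ 4781. -3326.    11.] z91 [ 4119. -2825.    91.]
scene [331, 131, 29, 21, 169] [344.5 141.5] [399.  97. 326.] z10 [1149. -357.   11.] z91 [ 958. -241.   91.]
scene [328, 165, 26, 20, 175] [342.  174.6] [353. 127. 271.] z10 [ 844. -168.   11.] z91 [693. -77.  91.]
scene [303, 177, 17, 21, 142] [311.4 187.4] [473. 140. 190.] z10 [797. -19.  11.] z91 [652.  52.  91.]
scene [288, 223, 13, 12, 90] [293.7 229.5] [448. 200.  99.] z10 [575. 145.  11.] z91 [459. 195.  91.]
scene [310, 251, 19, 36, 229] [317.4 270. ] [392. 162.   0.] z10 [380. 168.  11.] z91 [289. 215.  91.]
scene [339, 267, 27, 10, 132] [352.1 271.3] [349.  87.   1.] z10 [338.  94.  11.] z91 [253. 151.  91.]
scene [331, 292, 17, 5, 30] [338.2 294.5] [291. 160.   1.] z10 [280. 166.  11.] z91 [202. 213.  91.]
top [333, 138, 33, 40, 274] [344.6 161.3] [391.  82. 341.] z10 [607. 112.  11.] z91 [555. 104.  91.]
top [440, 257, 12, 13, 45] [443.8 265.4] [ 377. -187.   19.] z10 [ 380. -189.   11.] z91 [ 346. -171.   91.]
```

Emit:
step_arm:
  plan:
    - [0.1,-0.01,0.03,0.3,-0.02,0,0.02]
    - [0.1,0,0,0.4,0,0,0]
    - [0.1,0,0,0.4,0,0,0]
    - [0.1,0,0,0.3,0,0,0]
    - [0.1,0,0,0.1,0,0,0]
    - [0.1,0,0,0.11,0,0,0]
    - [0.1,0,0,0,0,0,0]

```text
t: 26.88
ee_pos: [465.1, 199.0, 94.3]
orientation: [-2.203, -1.671, -0.591]
ft_force: [-0.5, -0.7, -0.1]
width: 48.6
grasp_force: 0.0
```

```bash
python3 - <<'E'
from h import *
to(np.r_[462.1,193.7,94.5]+6*dd,'at B'); print(get_obs()['ft_force'].round(1))
E
```

```text
at B [465.1 199.   94.3] err rot/.12 [ 0.011 -0.006 -0.015] shift/50 [ 0.004 -0.029 -0.002]
[-0.5 -0.7 -0.1]
```

Emit:
step_arm:
  plan:
    - [-0.05,0,-0.03,0,0,0,0]
    - [-0.2,0,0,0,0,0,0]
    - [-0.3,0,0,0,0,0,0]
    - [-1,0,0,0,0,0,0]
    - [-1,0,0,0,0,0,0]
    - [-1,0,0,0,0,0,0]

```text
t: 27.62
ee_pos: [463.8, 199.5, 94.7]
orientation: [-2.203, -1.671, -0.592]
ft_force: [-0.1, -2.6, 4.3]
width: 31.2
grasp_force: 30.1
```

Emit:
step_arm:
  plan:
    - [-1,0.05,0,-0.09,0,0,0]
    - [-1,0.05,0,-0.09,0,0,0]
    - [-1,0.05,0,-0.09,0,0,0]
    - [-1,0,0,-0.2,0,0,0]
    - [-1,0,0,-0.3,0,0,0]
    - [-1,0,0,-0.4,0,0,0]
    - [-1,0,0,-0.4,0,0,0]
    - [-1,0,0,0,0,0,0]

```text
t: 28.62
ee_pos: [455.5, 167.3, 167.5]
orientation: [-2.204, -1.671, -0.595]
ft_force: [-0.9, 0.5, -1.0]
width: 30.7
grasp_force: 30.0
```

```bash
python3 - <<'E'
from h import *
caps(); p,R=now(); tg=np.r_[384,-105,75]+6*dd; to(tg,'tray B'); plan(p,R,tg,R30,13,-1)
E
```

```text
scene [329, 129, 28, 21, 171] [341.6 139.8] [403. 102. 329.] z10 [1173. -355.   11.] z91 [ 979. -240.   91.]
scene [323, 164, 28, 19, 180] [338.7 173.2] [353. 135. 276.] z10 [ 860. -163.   11.] z91 [707. -73.  91.]
scene [301, 177, 15, 31, 110] [307.  191.7] [470. 154. 182.] z10 [774.   8.  11.] z91 [632.  76.  91.]
scene [310, 257, 22, 30, 193] [317.3 270.9] [388. 164.   1.] z10 [377. 170.  11.] z91 [287. 217.  91.]
scene [342, 267, 21, 10, 113] [351.6 271.2] [348.  89.   3.] z10 [339.  95.  11.] z91 [254. 152.  91.]
scene [329, 290, 17, 7, 37] [337.8 294.2] [291. 161.   2.] z10 [282. 166.  11.] z91 [203. 214.  91.]
top [330, 136, 39, 42, 316] [344.4 160.9] [393.  82. 339.] z10 [609. 113.  11.] z91 [556. 105.  91.]
top [303, 170, 35, 31, 395] [321.4 185.2] [372. 119. 269.] z10 [517. 154.  11.] z91 [472. 143.  91.]
top [440, 257, 12, 13, 44] [443.8 265.3] [ 376. -186.   21.] z10 [ 380. -189.   11.] z91 [ 347. -171.   91.]
tray B [454.8 167.8 166.3] err rot/.12 [ 0.017 -0.008 -0.013] shift/50 [-5.688  0.107 -1.183]
[[-1,-0.44,0.01,-0.09,0.0,0.0,0.0],[-1,-0.44,0.01,-0.09,0.0,0.0,0.0],[-1,-0.43,0.0,-0.09,0.0,0.0,0.0],[-1,-0.44,0.01,-0.09,0.01,0.0,0.0],[-1,-0.44,0.01,-0.09,0.0,0.0,0.0],[-1,-0.44,0.01,-0.1,0.0,0.0,-0.01],[-1,-0.43,0.01,-0.09,0.0,0.0,0.0],[-1,-0.44,0.0,-0.09,0.0,0.0,0.0],[-1,-0.44,0.01,-0.09,0.0,-0.01,0.0],[-1,-0.44,0.01,-0.09,0.0,0.0,0.0],[-1,-0.43,0.01,-0.09,0.0,0.0,0.0],[-1,-0.44,0.01,-0.09,0.01,0.0,0.0],[-1,-0.44,0.0,-0.09,0.0,0.0,0.0]]
```

Emit:
step_arm:
  plan:
    - [-1,-0.3,0.01,-0.07,0,0,0]
    - [-1,-0.44,0.01,-0.09,0,0,0]
    - [-1,-0.44,0.01,-0.09,0,0,0]
    - [-1,-0.44,0.01,-0.09,0.01,0,0]
    - [-1,-0.44,0.01,-0.09,0,0,0]
    - [-1,-0.44,0.01,-0.1,0,0,-0.01]
    - [-1,-0.44,0.01,-0.09,0,0,0]
    - [-1,-0.44,0,-0.09,0,0,0]
    - [-1,-0.44,0.01,-0.09,0,-0.01,0]
    - [-1,-0.44,0.01,-0.09,0,0,0]
    - [-1,-0.44,0.01,-0.09,0,0,0]
    - [-1,-0.44,0.01,-0.09,0.01,0,0]
    - [-1,-0.44,0,-0.09,0,0,0]
    - [-1,-0.13,0,-0.02,0,0,0]
    - [-1,0,0,0,0,0,0]

```text
t: 30.6
ee_pos: [385.6, -99.8, 74.0]
orientation: [-2.201, -1.671, -0.588]
ft_force: [-0.5, 0.2, 0.2]
width: 30.9
grasp_force: 30.0
```

```bash
python3 - <<'E'
from h import *
to(np.r_[384,-105,20]+6*dd,'low'); to(np.r_[384,-105,15]+6*dd,'on'); print(get_obs()['qpos'].round(2))
E
```

```text
low [385.6 -99.8  74. ] err rot/.12 [-0.014 -0.002 -0.011] shift/50 [-0.531 -0.     0.941]
on [385.6 -99.8  74. ] err rot/.12 [-0.014 -0.002 -0.011] shift/50 [-0.581  0.     1.028]
[-0.65  0.5   2.16  0.68  0.82 -0.94]
```

Emit:
step_arm:
  plan:
    - [-1,-0.11,0,0.19,-0.01,0,-0.01]
    - [-1,-0.11,0,0.19,0,0,0]
    - [-1,-0.11,0,0.19,0,0,0]
    - [-1,-0.11,0,0.19,0,0,0]
    - [-1,-0.09,0,0.16,0,0,0]
    - [-1,-0.02,0,0.035,0,0,0]
    - [-1,-0.015,0,0.026,0,0,0]
    - [-1,0,0,0,0,0,0]

```text
t: 31.6
ee_pos: [385.9, -100.2, 17.9]
orientation: [-2.201, -1.674, -0.59]
ft_force: [0.2, -0.1, -0.3]
width: 30.9
grasp_force: 30.0
```

Emit:
step_arm:
  plan:
    - [-1,-0.015,0,0.026,0,0,0]
    - [-1,-0.01,0,0.017,0,0,0]
    - [-1,-0.01,0,0.017,0,0,0]
    - [-1,0,0,0,0,0,0]

```text
t: 32.1
ee_pos: [385.8, -100.1, 14.5]
orientation: [-2.201, -1.674, -0.59]
ft_force: [-2.5, -1.4, 3.7]
width: 30.9
grasp_force: 30.1
```

Emit:
step_arm:
  plan:
    - [-1,-0.005,0,0.009,0,0,0]
    - [-0.15,0,0,0,0,0,0]
    - [0,0,0,0,0,0,0]
    - [0,0,0,0,0,0,0]
    - [0,0,0,-0.2,0,0,0]
    - [0,0,0,-0.4,0,0,0]
    - [0,0,0,-0.6,0,0,0]
    - [0,0,0,-0.8,0,0,0]
    - [0,-0.3,0,-0.8,0,0,0]
    - [0,-0.6,0,-0.8,0,0,0]
    - [0,-0.8,0,-0.8,0,0,0]
    - [0,-0.8,0,-0.8,0,0,0]
    - [0,-0.8,0,-0.6,0,0,0]
    - [0,-0.8,0,-0.4,0,0,0]
    - [0,-0.5,0,0,0,0,0]
    - [0,0,0,0,0,0,0]
    - [0,0,0,0,0,0,0]

```text
t: 34.22
ee_pos: [291.0, -440.5, 167.7]
orientation: [-2.2, -1.673, -0.59]
ft_force: [-0.3, -0.5, -0.2]
width: 44.0
grasp_force: 0.0
```

```bash
python3 - <<'E'
from h import *
print(get_obs()['ft_force'].round(1)); caps()
e=grab('top')
for c in((388,-195),(384,-105)):   # cap-top flatness from depth
    v,u=np.mgrid[0:400,0:640]; T=np.array(e['T']); z=e['depth']
    P=np.stack([(u-e['cx'])/e['fx']*z,(v-e['cy'])/e['fy']*z,z],-1)@T[:3,:3].T+T[:3,3]
    m=(np.hypot(P[...,0]-c[0],P[...,1]-c[1])<25)&(P[...,2]>15)&(P[...,2]<40)&(e['bgr'].max(2)<80)
    Q=P[m]; print(c,len(Q),Q.mean(0).round(1) if len(Q) else '', np.percentile(Q[:,2],[5,50,95]).round(1) if len(Q) else '')
    if len(Q)>10:
        n=np.linalg.svd(Q-Q.mean(0))[2][2]; print('tilt',np.arccos(abs(n[2])).round(3))
d=grab('scene'); print('board z',[dep(d,*p).round(0).tolist() for p in((252,225),(270,240),(285,245),(300,240))])
E
```

```text
[-0.3 -0.5 -0.2]
scene [425, 231, 11, 8, 60] [429.9 235.1] [ 378. -184.   14.] z10 [ 382. -187.   11.] z91 [291. -94.  91.]
scene [401, 237, 11, 11, 79] [405.9 242.5] [373. -95.  19.] z10 [ 382. -103.   11.] z91 [290. -21.  91.]
scene [311, 251, 11, 22, 72] [316.3 262.2] [420. 151.   3.] z10 [410. 156.  11.] z91 [315. 205.  91.]
(388, -195) 0  
(384, -105) 0  
board z [[537.0, 278.0, 82.0], [451.0, 262.0, 84.0], [420.0, 236.0, 81.0], [423.0, 195.0, 81.0]]
```

```bash
python3 - <<'E'
from h import *
d=grab('scene'); v,u=np.mgrid[0:400,0:640]; T=np.array(d['T']); z=d['depth']
P=np.stack([(u-d['cx'])/d['fx']*z,(v-d['cy'])/d['fy']*z,z],-1)@T[:3,:3].T+T[:3,3]
print(d['bgr'][226:250,420:440].max(2)); print(P[226:250,420:440,2].round(0).astype(int)); print('B'); print(d['bgr'][233:252,397:416].max(2));print(P[233:252,397:416,2].round(0).astype(int))
E
```

```text
[[127  88  97 103 100  98 108 105 104 107 106 107 108 113  90  63  91 114
  111 110]
 [225 159 107  86 101  99 105 104 110 111 104 111 107 104  93  61  82 113
  101 113]
 [254 249 216 158  97  82  98 100 109 104 105 105 107 110 105  73  70 115
  110 112]
 [250 253 255 246 236 195  93  98 107 103 106 103 104 112 111  78  69 115
  110 107]
 [246 246 249 255 255 217  61  70  89  99 107 101 103 105 104  89  59  99
  106 107]
 [245 246 247 251 254 170  29  51  62  78  84  93 106 100 108  92  68  75
  106 105]
 [247 246 247 253 252 147  31  47  55  54  56  57  78  90 102 107  80  79
  103 104]
 [247 247 248 255 245  79  19  42  44  53  45  54  58  65  73  72  63  54
   83  96]
 [247 248 249 255 240  32  27  39  46  43  49  44  44  45  40  31 118 187
  149  86]
 [247 248 249 255 241  20  31  44  45  42  38  44  44  38  38  21 156 255
  251 231]
 [248 248 249 255 237  24  23  41  37  40  47  42  40  47  33  15 160 255
  255 255]
 [248 248 247 253 238  98  65  33  29  32  43  44  37  37  29  15 196 255
  253 250]
 [246 246 248 250 251 242 204 103  69  30  31  23  16  23  21 117 245 255
  249 
[... 5363 characters left out ...]
  13  16  18  17  18  17  18  17  13   3   4
    5]
 [  1   1   3   5   5  10  10  13  13  12  14  15  13  13  12  10   3   0
    5]
 [  0   5   2   4   4   6   7   9  10  11  13  11  11  11   9   7   4   0
    3]
 [  3   4   4   4   3   3   4   6   4   8   8   8   8   7   6   2   5   3
    4]
 [  4   3   2   4   3   3   5   2   3   1   6 628   3   3   4   7   1   5
    5]
 [  5   3   4   3   5   5   1   6   5   3   1   2   4   5   2   4   2   5
    1]
 [  2   3   4   5   4   0   3   3   4   4   2   5   3   4   4   1   5   4
    4]
 [  3   4   2   3   2   2   4   4   2   3   3   4   3   3   1   3   5   4
    4]
 [  5   2   4   2   3   1   4   2   4   5   6   2   3   2   3   3   3   4
    2]]
```

Both caps lie flat, with tops about 21 mm high over a floor of about 3 mm. The board is level and the robot is clear, so I hand in.

```bash
python3 -c "
from h import *
print(ctrl.close_job())"
```

```text
the job is handed in; nothing more can be done
None
```

I handed the job in at about 34 s: three balls in the blue bin, the board back down level, both caps flat in the steel tray and the arm clear; the hand-in returned no verdict.

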